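# Pack the biscuit stamps and fasten the case

### The arm

A 6-joint arm with a two-finger parallel gripper is mounted at the origin on the work surface. World frame = base frame: x ahead of the robot, y to its left, z up, the work surface at z = 0. Lengths are in m, angles in rad, forces in N, time in s.
With the tool pointing down it reaches from about 0.35 to 0.975 m from the base axis. Payload 4.9 kg.
Tool frame: the origin (TCP) lies at the very end of the fingers, on their centre line; the grasp point (between the pads) lies 19 mm behind it; x points along the fingers, y is the direction in which the jaws open and shut, and the axes are right-handed (so a half turn about x gives the same grasp; the last joint's range is limited). The gripper opens to 85 mm and grips with 20 to 120 N. Pads are 22 mm wide; open, the fingers measure 114 mm over their backs; the gripper's body (76 mm by 85 mm) begins 54 mm behind the grasp point. The pads swing forward as they close: fully open they stand 13 mm farther back than shut.
Start: joints at [-1.36, 0.053, 1.613, -0, 1.476, -0.119], TCP at [0.202, -0.591, 0.196] pointing down, gripper open.
Joint ranges: [-3.01, 3.01], [-1.01, 2.22], [0.06, 2.58], [-1.02, 4.17], [0.09, 2.62], [-3.14, 3.14]. Speed limits (rad/s): [2.57, 2.57, 3.14, 3.14, 3.14, 3.14].

### API

Orientations are given as a unit quaternion [w, x, y, z].
In Python, from plant import manip gives the robot as it stands.
- The arm moves only by the tool play_rows, never from a script. Its argument "plan" is a list of rows, each a list of 5 numbers: the shift along the tool's x, y, z in mm, then the turn about the tool's x in rad, then the closure, from -1 (fully open) to 1 (shut). A call has 1 to 8 rows; each row is the pose to reach, as a shift and turn from the pose commanded when the call began, along the tool's axes at that moment; what a row does not reach only later rows make up. A row lasts 1/8 s, in which the tool goes at most 62.5 mm and 10.7 degrees, less where a joint would pass 70% of its speed; a pose out of reach is approached as far as the arm can. A call with a gripper value outside its range is refused whole. The fingers move at their own pace and stop on an object; the grip force is fixed at half the most. Time passes only in rows, so rows that repeat a pose let the fingers close. It gives the time, the measured TCP pose, the force and the opening at its end, in the units of the state.
- manip.state(): the state, without advancing time (a new reading comes with each control period).
- manip.grab_frame(name): name is "scene" or "top" or "wrist"; returns a dict with "img" (400x640x3 uint8, red, green, blue), "range_z" (400x640 float32, m along the optical axis (not along the pixel's ray), 0 where there is no reading), "fx", "fy", "cx", "cy" (pixels), "k1" (the pictures are not rectified: a ray, as slopes to the right and down, at radius r is drawn at 1 + k1 r^2 times it, then the intrinsics apply), "origin" and "rotation" of the camera in the world. Camera axes: x right, y up, looking along -z (the intrinsics and any distortion apply to the point x, -y, -z); pixel columns grow to the right and rows downward; lengths in m; the calibration is good to about 2 mm. A picture is of the moment at which its call begins.
- manip.job_done(): hands the job in, once; it reports no verdict.
The state is a dict: "time": time; "joint_pos": joint angles; "joint_vel": joint speeds; "joint_efforts": joint torques, N m; "tool_pos": TCP position; "tool_rot": TCP orientation; "contact_force": force on the tool from outside, world axes, zero at the start; "ft_torque": the same for the moment, N m; "gripper_width": opening from 0.0 (shut) to 1.0 (fully open).
Only numpy, scipy, OpenCV 4.12 (cv2) and the standard library are available. Lean on these libraries where they do the work, as an engineer would, in place of code of your own. Each camera call takes 0.05 s, during which the arm holds its last target. There are 200 camera calls.

### The job

Stand two of the three wooden biscuit stamps upright in the aluminium case, then shut the lid. Then fasten it: turn the catch on the lid in line with the hasp's slot, swing the hasp over so that it lies flat on the lid with the catch standing through the slot, and last turn the catch crosswise again to bar the hasp. Leave the third stamp and everything else on the table where it is.

Things in the scene. Friction and masses are not known exactly. Their poses are not given: they have to be found in the camera images.
- case: aluminium carrying case fixed to the table: open box 160 (x) by 240 (y) by 70 mm high, walls and floor 6 mm; origin under its centre, x from its front (hasp side, towards the robot) to its back (lid hinge), z up. It is turned by up to about 15 degrees.
- lid (a joint): the lid's angle, rad: 0 shut, grows as it opens; about 1.45 stands nearly upright. It is a plate 160 by 240 by 12 mm with steel edges, hinged along the case's back edge; a stiff hinge lets it stay where it is left.
- lid_hinge (a point): middle of the lid's hinged edge, on its outer (top) face; the hinge line runs along the case's y, 12 mm below this point when shut (the outer face of the shut lid is 82.5 mm above the table)
- lid_edge (a point): middle of the lid's free front edge, on its outer face, 160 mm from lid_hinge
- hasp (a joint): the hasp's angle, rad: 0 flat on the shut lid, pi/2 upright, at most 2.3 leaning out towards the robot; stiff enough to stay where it is left.
- hasp_hinge (a point): middle of the hasp's hinge line, along the case's y, 4 mm in front of the case's front and 1 mm above the shut lid's top. The hasp is a steel strap 84 mm long, 36 mm wide, 4 mm thick (its underside when closed is at the hinge line's height), with a lengthwise slot 16 mm wide from 30 to 66 mm from the hinge, and a 9 mm rolled bead across its free end.
- hasp_tip (a point): centre of the bead at the hasp's free end, 84 mm from the hinge
- catch (a joint): angle of the turning catch, rad: 0 in line with the hasp's slot (it can pass through), +-pi/2 crosswise (it bars the hasp); positive is counterclockwise seen from above the shut lid; range -1.6 to 1.6, stays where it is left.
- catch_top (a point): centre of the top of the catch, 25 mm above the lid's outer face and 43 mm in from the front edge. The catch is a dark steel T: a bar 24 mm long, 9 mm wide, 16 mm high on an 8 mm stem; the bar's underside is 9 mm above the lid, 4 mm above the closed hasp. The point's x axis runs along the bar.
- stamp_a: wooden biscuit stamp standing on the table: round foot 48 mm across and 13 mm high, tapering into an upright grip 16 to 18 mm thick, grip between 22 and 44 mm above the foot, 47 mm tall in all; origin under its centre. The three stamps are alike.
- stamp_b: wooden biscuit stamp standing on the table: round foot 48 mm across and 13 mm high, tapering into an upright grip 16 to 18 mm thick, grip between 22 and 44 mm above the foot, 47 mm tall in all; origin under its centre. The three stamps are alike.
- stamp_c: wooden biscuit stamp standing on the table: round foot 48 mm across and 13 mm high, tapering into an upright grip 16 to 18 mm thick, grip between 22 and 44 mm above the foot, 47 mm tall in all; origin under its centre. The three stamps are alike.
- timer: waisted wooden egg timer, 54 mm wide, 76 mm tall, standing among the stamps; not a stamp; origin under its centre; a bystander
- dredger: steel flour shaker, a plain can 48 mm wide, 78 mm tall, standing among the stamps; origin under its centre; a bystander
- rolling_pin: white plastic rolling pin, 300 mm long, 42 mm thick, lying on the robot's right; origin under its centre; a bystander
- spoon: spoon with a wooden handle and steel bowl, 240 mm long, lying across in front of the case; origin under its centre; a bystander
- scoop: small white measuring cup, 64 mm wide, 40 mm tall, on the robot's left; origin under its centre; a bystander
- spice_jar: amber glass jar, 44 mm wide, 85 mm tall, on the robot's left; origin under its centre; a bystander
There are look-alikes about, which are no part of the job. Leave any black or green look-alike of the stamp_a alone.

How it is judged:
On the way, in this order (a step that is already met when the one before it is completed fails the run):
1. exactly two stamps stand upright in the case ((((x of stamp_a in the frame of case between -0.078 and 0.078 m and y of stamp_a in the frame of case between -0.118 and 0.118 m and z of stamp_a in the frame of case below 0.025 m and angle between stamp_a's own z axis and vertical below 0.35 rad) and (x of stamp_b in the frame of case between -0.078 and 0.078 m and y of stamp_b in the frame of case between -0.118 and 0.118 m and z of stamp_b in the frame of case below 0.025 m and angle between stamp_b's own z axis and vertical below 0.35 rad) and distance of stamp_c from where it was at the start of the episode below 0.03 m and angle between stamp_c's own z axis and vertical below 0.35 rad) or ((x of stamp_a in the frame of case between -0.078 and 0.078 m and y of stamp_a in the frame of case between -0.118 and 0.118 m and z of stamp_a in the frame of case below 0.025 m and angle between stamp_a's own z axis and vertical below 0.35 rad) and (x of stamp_c in the frame of case between -0.078 and 0.078 m and y of stamp_c in the frame of case between -0.118 and 0.118 m and z of stamp_c in the frame of case below 0.025 m and angle between stamp_c's own z axis and vertical below 0.35 rad) and distance of stamp_b from where it was at the start of the episode below 0.03 m and angle between stamp_b's own z axis and vertical below 0.35 rad) or ((x of stamp_b in the frame of case between -0.078 and 0.078 m and y of stamp_b in the frame of case between -0.118 and 0.118 m and z of stamp_b in the frame of case below 0.025 m and angle between stamp_b's own z axis and vertical below 0.35 rad) and (x of stamp_c in the frame of case between -0.078 and 0.078 m and y of stamp_c in the frame of case between -0.118 and 0.118 m and z of stamp_c in the frame of case below 0.025 m and angle between stamp_c's own z axis and vertical below 0.35 rad) and distance of stamp_a from where it was at the start of the episode below 0.03 m and angle between stamp_a's own z axis and vertical below 0.35 rad))), for 0.2 s.
2. the lid is shut (value of joint lid below 0.04 rad), for 0.2 s.
3. the hasp lies flat on the shut lid, the catch through its slot (value of joint lid below 0.04 rad and value of joint hasp below 0.06 rad and value of joint catch between -0.6 and 0.6 rad), for 0.2 s.
At the end, for the whole second after the job is handed in: Two stamps upright (20 degrees) on the case's floor, the third standing within 30 mm of its start; lid shut (under 0.04 rad), hasp flat on it (under 0.06 rad), catch through its slot and crosswise (over 1.2 rad from in line, either way); all at rest ((((x of stamp_a in the frame of case between -0.078 and 0.078 m and y of stamp_a in the frame of case between -0.118 and 0.118 m and z of stamp_a in the frame of case below 0.025 m and angle between stamp_a's own z axis and vertical below 0.35 rad) and (x of stamp_b in the frame of case between -0.078 and 0.078 m and y of stamp_b in the frame of case between -0.118 and 0.118 m and z of stamp_b in the frame of case below 0.025 m and angle between stamp_b's own z axis and vertical below 0.35 rad) and distance of stamp_c from where it was at the start of the episode below 0.03 m and angle between stamp_c's own z axis and vertical below 0.35 rad) or ((x of stamp_a in the frame of case between -0.078 and 0.078 m and y of stamp_a in the frame of case between -0.118 and 0.118 m and z of stamp_a in the frame of case below 0.025 m and angle between stamp_a's own z axis and vertical below 0.35 rad) and (x of stamp_c in the frame of case between -0.078 and 0.078 m and y of stamp_c in the frame of case between -0.118 and 0.118 m and z of stamp_c in the frame of case below 0.025 m and angle between stamp_c's own z axis and vertical below 0.35 rad) and distance of stamp_b from where it was at the start of the episode below 0.03 m and angle between stamp_b's own z axis and vertical below 0.35 rad) or ((x of stamp_b in the frame of case between -0.078 and 0.078 m and y of stamp_b in the frame of case between -0.118 and 0.118 m and z of stamp_b in the frame of case below 0.025 m and angle between stamp_b's own z axis and vertical below 0.35 rad) and (x of stamp_c in the frame of case between -0.078 and 0.078 m and y of stamp_c in the frame of case between -0.118 and 0.118 m and z of stamp_c in the frame of case below 0.025 m and angle between stamp_c's own z axis and vertical below 0.35 rad) and distance of stamp_a from where it was at the start of the episode below 0.03 m and angle between stamp_a's own z axis and vertical below 0.35 rad)) and value of joint lid below 0.04 rad and value of joint hasp below 0.06 rad and (value of joint catch above 1.2 rad or value of joint catch below -1.2 rad) and velocity of joint lid between -0.05 and 0.05 rad/s and velocity of joint hasp between -0.05 and 0.05 rad/s and velocity of joint catch between -0.05 and 0.05 rad/s); the robot touches nothing.
It fails at once if another thing on the table (timer, shaker, rolling pin, spoon, measuring cup, jar) is moved more than 30 mm (distance of any of timer, dredger, rolling_pin, spoon, scoop, spice_jar from where it was at the start of the episode above 0.03 m).
It also fails if it takes over 72 s, if anything falls off the work surface, if the arm or the gripper's body presses on something with over 40 N, if the wrist force passes 120 N, or if a joint passes its speed limit or range.

## Working session

There is one attempt and no reset: what is moved stays moved. The work goes in short steps, Python scripts to look and compute and a tool call to move; the robot and the scene stay as the last step left them, time stands still between calls to the robot, and variables do not carry over. Pictures are saved under pics/ and viewed, about 8 in all and at most 12, crops included, and the job is handed in when it is done.

Besides the shell and the picture viewer there is one more tool, called after "Call:" by a JSON object that holds its "method" and its "body". play_rows: Moves the arm, as the interface text tells. Its arguments: {"type":"object","properties":{"plan":{"type":"array"}},"required":["plan"]}

```bash
mkdir -p pics; ls; cat > h.py <<'E'
import numpy as np, cv2
from plant import manip
from scipy.spatial.transform import Rotation as R
def rot(c):
    r=np.array(c['rotation'],float)
    return r if r.shape==(3,3) else R.from_quat(r,scalar_first=True).as_matrix()
def K(c): return np.array([[c['fx'],0,c['cx']],[0,c['fy'],c['cy']],[0,0,1.]])
def rays(c,uv):
    p=cv2.undistortPoints(np.array(uv,float).reshape(-1,1,2),K(c),np.array([c['k1'],0,0,0,0.]))[:,0]
    d=np.c_[p[:,0],-p[:,1],-np.ones(len(p))]
    return d@rot(c).T
def onz(c,uv,z):
    d=rays(c,uv);o=np.array(c['origin']);return o+d*((z-o[2])/d[:,2])[:,None]
def proj(c,P):
    q=(np.atleast_2d(P)-np.array(c['origin']))@rot(c)
    q=q*[1,-1,-1]
    return cv2.projectPoints(q.reshape(-1,1,3),np.zeros(3),np.zeros(3),K(c),np.array([c['k1'],0,0,0,0.]))[0][:,0]
def cloud(c):
    h,w=c['range_z'].shape
    u,v=np.meshgrid(np.arange(w),np.arange(h))
    d=rays(c,np.c_[u.ravel(),v.ravel()])
    return (np.array(c['origin'])+d*c['range_z'].reshape(-1,1)).reshape(h,w,3)
def grab(n):
    c=manip.grab_frame(n); return c
def save(c,f,crop=None,s=1):
    im=c['img'][:,:,::-1]
    if crop: x0,y0,x1,y1=crop; im=im[y0:y1,x0:x1]
    cv2.imwrite('pics/'+f,cv2.resize(im,None,fx=s,fy=s,interpolation=cv2.INTER_CUBIC))
E
python3 - <<'E'
from h import *
import pickle
for n in('scene','top'):
    c=grab(n);save(c,n+'0.png',s=1.25);pickle.dump(c,open(n+'0.pkl','wb'))
    print(n,c['origin'],rot(c).round(3).tolist(),c['fx'],c['k1'],(c['range_z']>0).mean())
print(manip.state())
E
```

```text
pics
scene [1.05314444 0.81205946 0.90155247] [[-0.817, -0.387, 0.428], [0.576, -0.52, 0.63], [-0.021, 0.762, 0.648]] 426.71757194062087 -0.0066467276712414165 0.996046875
top [ 0.28916288 -0.00261422  1.59505532] [[-0.013, 0.988, -0.153], [-1.0, -0.017, -0.026], [-0.028, 0.153, 0.988]] 489.77973569133405 -0.06334621665888994 0.99594921875
{'time': 0.1, 'joint_pos': array([-1.35997704e+00,  5.32916895e-02,  1.61420571e+00, -2.07441243e-05,
        1.47599995e+00, -1.18983095e-01]), 'joint_vel': array([ 0.00046841, -0.00106135, -0.00229535,  0.00059526, -0.00051017,
        0.00100466]), 'joint_efforts': array([-5.34399587e-04, -3.94905889e+01, -3.71364284e+01, -1.22368897e-04,
        3.91806301e-03, -2.28465524e-05]), 'tool_pos': array([ 0.20227682, -0.5906729 ,  0.19485622]), 'tool_rot': array([-0.11540329, -0.69747595, -0.11674802,  0.69755235]), 'contact_force': array([ 0.24215778, -0.10792814,  0.8138041 ]), 'ft_torque': array([ 0.02224757, -0.04140364, -0.00114847]), 'gripper_width': 0.9988035951940333}
```

View pics/top0.png

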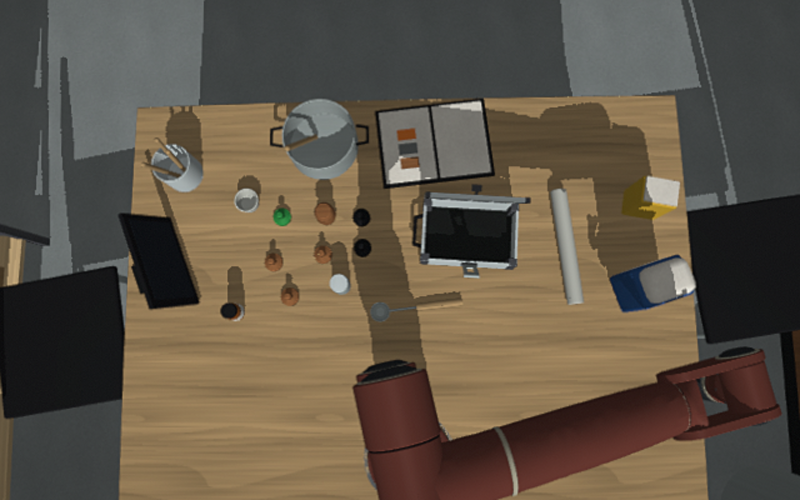

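View pics/scene0.png

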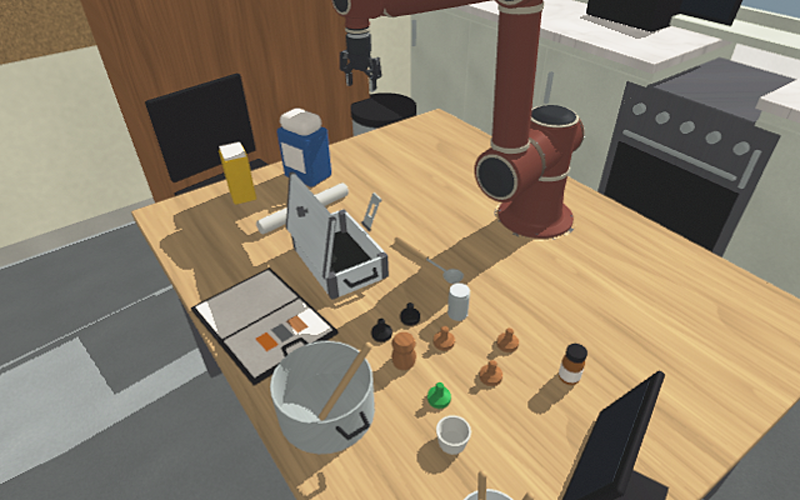

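Top view (800-px scale): the stamp candidates are brown (274,260), (322,253) and (290,295). The look-alikes are green (282,216), black (361,217) and black (361,247), and the timer is at (325,213). The dredger is at (339,284), and the case at about (470,230) has its lid upright and the hasp leaning out at (470,268). I choose the three brown ones.

```bash
python3 - <<'E'
from h import *
import pickle
for n in('top','scene'):
    c=pickle.load(open(n+'0.pkl','rb'));C=cloud(c)
    hsv=cv2.cvtColor(c['img'],cv2.COLOR_RGB2HSV)
    on=(C[:,:,0]>0.25)&(C[:,:,0]<1.0)&(abs(C[:,:,1])<.8)&(C[:,:,2]>0.012)&(C[:,:,2]<0.35)
    l,lab,st,_=cv2.connectedComponentsWithStats(on.astype(np.uint8))
    print(n,'table z',np.median(C[:,:,2][(abs(C[:,:,2])<.03)]))
    for i in range(1,l):
        if st[i,4]<25: continue
        P=C[lab==i]; zt=np.percentile(P[:,2],98)
        top=P[P[:,2]>zt-.012]
        print(st[i].tolist(),'c',P.mean(0).round(3),'topc',top.mean(0).round(3),'zmax',zt.round(3),np.median(hsv[lab==i],0))
    # case
    P=C.reshape(-1,3); m=(P[:,2]>.064)&(P[:,2]<.076)&(P[:,0]>.4)&(P[:,0]<.8)&(P[:,1]>-.4)&(P[:,1]<.02)
    if m.sum()>20:
        r=cv2.minAreaRect(P[m][:,:2].astype(np.float32)*1000);print('rim',m.sum(),r)
E
```

```text
top table z 0.00119795113261989
[300, 79, 95, 72, 3952] c [ 0.816 -0.079  0.016] topc [ 0.816 -0.079  0.016] zmax 0.022 [ 23.  16. 116.]
[216, 80, 79, 63, 1509] c [0.822 0.224 0.072] topc [0.753 0.274 0.196] zmax 0.185 [ 83.  16. 122.]
[113, 110, 49, 43, 998] c [0.744 0.597 0.086] topc [0.742 0.599 0.203] zmax 0.204 [ 90.   15.  123.5]
[498, 141, 46, 35, 1204] c [ 0.63  -0.605  0.121] topc [ 0.637 -0.619  0.158] zmax 0.163 [ 23. 184. 168.]
[328, 148, 97, 75, 1889] c [ 0.574 -0.161  0.1  ] topc [ 0.613 -0.165  0.228] zmax 0.232 [ 92.  15. 116.]
[188, 151, 19, 19, 164] c [0.666 0.423 0.032] topc [0.662 0.419 0.04 ] zmax 0.046 [ 39.  11. 152.]
[441, 151, 26, 93, 1201] c [ 0.527 -0.413  0.037] topc [ 0.53  -0.416  0.041] zmax 0.047 [ 39.  12. 156.]
[251, 162, 17, 18, 243] c [0.617 0.209 0.063] topc [0.622 0.211 0.076] zmax 0.082 [ 13. 149. 117.]
[219, 166, 14, 15, 141] c [0.619 0.326 0.023] topc [0.621 0.327 0.045] zmax 0.048 [ 66. 167. 117.]
[282, 167, 14, 14, 140] c [0.613 0.119 0.023] topc [0.616 0.118 0.046] zmax 0.051 [105.   46.   17.5]
[94, 170, 65, 78, 3122] c [0.496 0.617 0.111]
[... 2426 characters left out ...]
, 19, 19, 232] c [0.506 0.353 0.023] topc [0.505 0.352 0.044] zmax 0.049 [ 13.  141.  147.5]
[450, 297, 82, 103, 3964] c [0.508 0.627 0.126] topc [0.503 0.651 0.179] zmax 0.183 [110.  37.  40.]
[342, 306, 19, 20, 253] c [0.626 0.333 0.022] topc [0.625 0.331 0.044] zmax 0.048 [ 67. 159. 148.]
[349, 333, 27, 29, 438] c [0.661 0.417 0.03 ] topc [0.662 0.417 0.038] zmax 0.043 [ 30.  14. 148.]
[372, 377, 38, 23, 325] c [0.735 0.571 0.142] topc [0.751 0.571 0.202] zmax 0.206 [ 23.  17. 153.]
[417, 393, 10, 7, 50] c [0.721 0.628 0.204] topc [0.72  0.629 0.205] zmax 0.209 [ 17.5 103.  166.5]
rim 368 ((567.475341796875, -161.2796630859375), (246.82188415527344, 175.28492736816406), 85.34001159667969)
```

```bash
python3 - <<'E'
from h import *
import pickle
c=pickle.load(open('top0.pkl','rb'));save(c,'case_crop.png',(310,140,450,240),5)
c=pickle.load(open('scene0.pkl','rb'))
a=c['img'][110:310,190:430];cv2.imwrite('pics/sc.png',cv2.resize(a[:,:,::-1],None,fx=3,fy=3,interpolation=cv2.INTER_CUBIC))
E
```

```text
(no output)
```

View pics/sc.png

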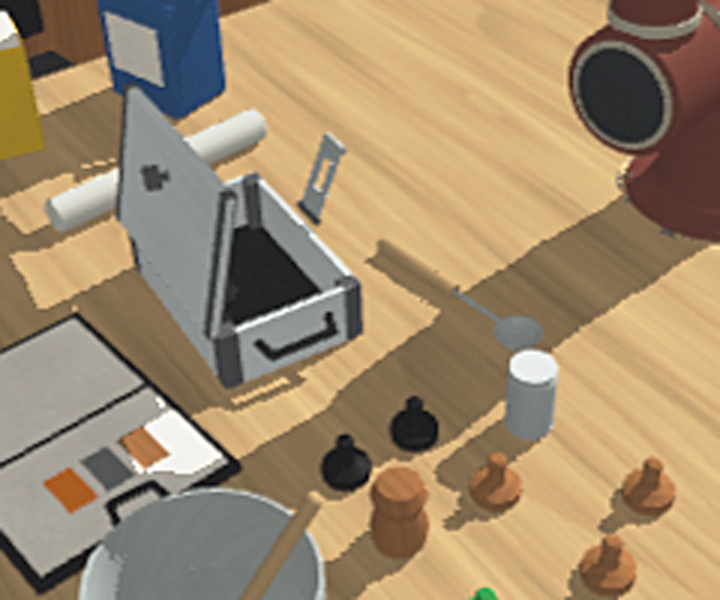

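The crop confirms three brown stamps with tall knobs at (495,483), (648,488) and (608,568). The two near-case look-alikes are black, and the timer is waisted and larger. I'll take S1 (0.521, 0.221) and S3 (0.411, 0.306) and leave S2 (0.502, 0.349).

```bash
cat >> h.py <<'E'
YAW=np.radians(-4.8); CASE=np.array([0.565,-0.16])   # refined below
def w(xp,yp,z):
    c,s=np.cos(YAW),np.sin(YAW); return np.array([CASE[0]+c*xp-s*yp,CASE[1]+s*xp+c*yp,z])
def tool():
    s=manip.state(); return np.array(s['tool_pos']),R.from_quat(s['tool_rot'],scalar_first=True).as_matrix(),s
def shift(P,ref=None):
    p,T,s=tool(); p=p if ref is None else np.array(ref)
    return ((np.atleast_2d(P)-p)@T*1000).round(0)
E
python3 - <<'E'
from h import *
import pickle
p,T,s=tool();print(T.round(3).tolist())
c,sn=np.cos(YAW),np.sin(YAW)
for n in('top','scene'):
    f=pickle.load(open(n+'0.pkl','rb'));P=cloud(f).reshape(-1,3)
    d=P[:,:2]-CASE;X=c*d[:,0]+sn*d[:,1];Y=-sn*d[:,0]+c*d[:,1]
    m=(P[:,2]>.064)&(P[:,2]<.077)&(abs(X)<.13)&(abs(Y)<.14)
    fr=m&(X<-.06)&(abs(Y)<.09)
    print(n,'front x pct',np.percentile(X[fr],[1,10,50,90,99]).round(4),'y',np.percentile(Y[m],[.5,99.5]).round(4))
    for lo,hi in((-.1,-.06),(-.06,-.02),(.02,.06),(.06,.1)):
        q=fr&(Y>lo)&(Y<hi);print('  ',lo,q.sum(),np.median(X[q]).round(4))
    l=(P[:,2]>.10)&(P[:,2]<.24)&(X>.03)&(X<.13)&(abs(Y)<.13)
    print(' lid',[(z,np.median(X[l&(abs(P[:,2]-z)<.012)]).round(3)) for z in(.12,.15,.18,.21)],'topz',np.percentile(P[l,2],99.5).round(3),'y',np.percentile(Y[l],[1,99]).round(3))
    h=(P[:,2]>.09)&(P[:,2]<.18)&(X<-.07)&(X>-.2)&(abs(Y)<.04)
    print(' hasp',h.sum(),[(z,np.median(X[h&(abs(P[:,2]-z)<.006)]).round(3)) for z in(.1,.12,.14,.155)],np.percentile(Y[h],[2,98]).round(3))
S=[(.521,.221),(.411,.306)]
for q in S: print(q,shift([[*q,.28],[*q,.10],[*q,.024]]).tolist())
E
```

```text
[[-0.0, 0.324, -0.946], [0.002, -0.946, -0.324], [-1.0, -0.002, -0.0]]
top front x pct [-0.0843 -0.0829 -0.0803 -0.0779 -0.0772] y [-0.1222  0.1193]
   -0.1 19 -0.0802
   -0.06 26 -0.0808
   0.02 25 -0.0806
   0.06 17 -0.0805
 lid [(0.12, np.float64(0.067)), (0.15, np.float64(0.059)), (0.18, np.float64(0.055)), (0.21, np.float64(0.049))] topz 0.235 y [-0.118  0.118]
 hasp 113 [(0.1, np.float64(-0.093)), (0.12, np.float64(-0.103)), (0.14, np.float64(-0.112)), (0.155, np.float64(-0.119))] [-0.018  0.016]
scene front x pct [-0.0847 -0.0808 -0.0771 -0.0748 -0.0736] y [-0.1241  0.1213]
   -0.1 19 -0.0758
   -0.06 19 -0.077
   0.02 25 -0.0772
   0.06 17 -0.0778
 lid [(0.12, np.float64(0.079)), (0.15, np.float64(0.073)), (0.18, np.float64(0.066)), (0.21, np.float64(0.059))] topz 0.231 y [-0.117  0.119]
 hasp 177 [(0.1, np.float64(-0.093)), (0.12, np.float64(-0.102)), (0.14, np.float64(-0.111)), (0.155, np.float64(-0.117))] [-0.022  0.016]
(0.521, 0.221) [[-84.0, -665.0, -564.0], [96.0, -665.0, -564.0], [172.0, -664.0, -564.0]]
(0.411, 0.306) [[-84.0, -781.0, -488.0], [96.0, -781.0, -488.0], [172.0, -780.0, -488.0]]
```

Call:
{"method": "play_rows", "body": {"plan": [[-60,0,0,0,-0.4],[-84,-100,-85,0,-0.4],[-84,-665,-564,0.41,-0.4],[-84,-665,-564,0.41,-0.4],[-84,-665,-564,0.41,-0.4],[-84,-665,-564,0.41,-0.4],[-84,-665,-564,0.41,-0.4],[-84,-665,-564,0.41,-0.4]]}}

```text
time: 1.1
tool_pos: [0.3618, -0.183, 0.2728]
tool_rot: [-0.029, 0.707, -0.029, -0.706]
contact_force: [0.9, 0.3, -0.3]
gripper_width: 0.701
```

```bash
sed -i 's/CASE=np.array(.*/CASE=np.array([0.5633,-0.1615])/' h.py; python3 - <<'E'
from h import *
p,T,s=tool();print(p.round(4),T.round(3).tolist(),s['joint_pos'].round(2),s['gripper_width'],s['time'])
print(shift([[.521,.221,z] for z in(.28,.14,.024)]).tolist())
E
```

```text
[ 0.3618 -0.183   0.2728] [[0.0, -0.081, -0.997], [0.0, -0.997, 0.081], [-1.0, -0.0, -0.0]] [-0.65 -0.54  1.98  0.    1.7   1.  ] 0.7014304292154296 1.1
[[-7.0, -416.0, -126.0], [133.0, -416.0, -126.0], [249.0, -416.0, -126.0]]
```

Call:
{"method": "play_rows", "body": {"plan": [[0,-416,-126,0,-0.4],[0,-416,-126,0,-0.4],[0,-416,-126,0,-0.4],[0,-416,-126,0,-0.4],[0,-416,-126,0,-0.4],[20,-416,-126,0,-0.4],[80,-416,-126,0,-0.4],[120,-416,-126,0,-0.4]]}}

```text
time: 2.1
tool_pos: [0.5215, 0.2213, 0.156]
tool_rot: [-0.028, 0.708, -0.027, -0.705]
contact_force: [0.1, -0.6, -0.8]
gripper_width: 0.699
```

```bash
python3 - <<'E'
from h import *
c=grab('wrist');p,T,s=tool();print(p.round(4),s['joint_pos'].round(2),s['time'])
C=cloud(c);hsv=cv2.cvtColor(c['img'],cv2.COLOR_RGB2HSV)
m=((abs(hsv[:,:,0].astype(int)-13)<4)&(hsv[:,:,1]>125)&(C[:,:,2]>.038)&(C[:,:,2]<.06)).astype(np.uint8)
l,lab,st,ce=cv2.connectedComponentsWithStats(m)
for i in range(1,l):
    if st[i,4]>30: print(st[i],C[lab==i].mean(0).round(4))
print(shift([[.521,.221,z] for z in(.14,.024)]).tolist())
save(c,'w1.png')
E
```

```text
[0.5155 0.2203 0.1445] [ 0.27 -0.05  1.81  0.    1.4   1.92] 2.15
[317 184  16  17 214] [0.5224 0.2195 0.0463]
[201 209  18  16 225] [0.5041 0.3479 0.0457]
[260 282   7  13  40] [0.411  0.2996 0.0451]
[[4.0, -1.0, -6.0], [120.0, -2.0, -7.0]]
```

Call:
{"method": "play_rows", "body": {"plan": [[0,0,0,0,-0.4],[0,0,0,0,-0.4],[0,0,0,0,-0.4]]}}

```text
time: 2.52
tool_pos: [0.5221, 0.2184, 0.1596]
tool_rot: [-0.029, 0.708, -0.028, -0.705]
contact_force: [0.8, -0.1, -0.4]
gripper_width: 0.704
```

Call:
{"method": "play_rows", "body": {"plan": [[60,-1,0,0,-0.4],[110,-1,0,0,-0.4],[136,-1,0,0,-0.4],[136,-1,0,0,-0.4],[136,-1,0,0,1],[136,-1,0,0,1],[136,-1,0,0,1],[136,-1,0,0,1]]}}

```text
time: 3.52
tool_pos: [0.5208, 0.2199, 0.0208]
tool_rot: [-0.028, 0.707, -0.028, -0.706]
contact_force: [0.4, 0.7, 0.3]
gripper_width: -0.002
```

```bash
python3 - <<'E'
from h import *
c=grab('wrist');save(c,'w2.png');c=grab('scene')
a=c['img'][150:310,290:450];cv2.imwrite('pics/sc2.png',cv2.resize(a[:,:,::-1],None,fx=3,fy=3));
b=cv2.imread('pics/w2.png');a=cv2.imread('pics/sc2.png');o=np.zeros((480,1120,3),np.uint8);o[:400,:640]=b;o[:480,640:]=a;cv2.imwrite('pics/j.png',cv2.resize(o,(800,343)))
print(tool()[2]['gripper_width'])
E
```

```text
0.0061029877450311815
```

View pics/j.png

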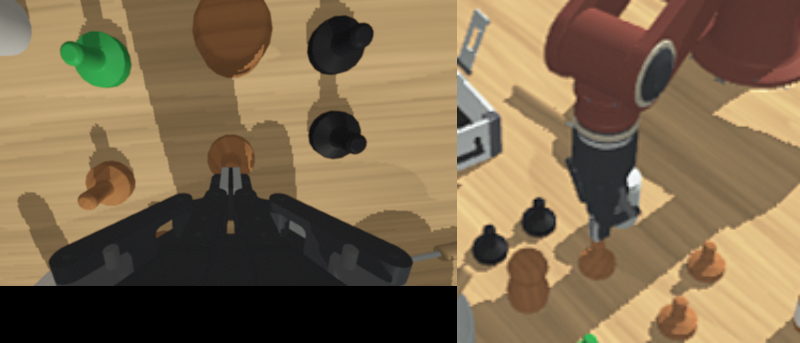

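The wrist view shows the stamp at (232,155), just ahead of the shut fingertips at (231,170), so the grasp missed. I'll measure the stamp and fingertips in the cameras.

```bash
python3 - <<'E'
from h import *
for n in('wrist','scene','top'):
    c=grab(n);C=cloud(c);hsv=cv2.cvtColor(c['img'],cv2.COLOR_RGB2HSV)
    m=((abs(hsv[:,:,0].astype(int)-13)<4)&(hsv[:,:,1]>125)&(abs(C[:,:,0]-.53)<.06)&(abs(C[:,:,1]-.22)<.05)&(C[:,:,2]>.004)&(C[:,:,2]<.06))
    if m.sum()>5:
        P=C[m];print(n,m.sum(),P.mean(0).round(4),P.min(0).round(3),P.max(0).round(3))
        t=P[P[:,2]>.03];print('  hi',len(t),t.mean(0).round(4) if len(t) else '')
        t=P[P[:,2]<.014];print('  foot',len(t),t.min(0).round(4),t.max(0).round(4))
    g=(hsv[:,:,1]<60)&(abs(C[:,:,0]-.52)<.05)&(abs(C[:,:,1]-.22)<.03)&(C[:,:,2]<.06)&(C[:,:,2]>.008)
    if g.sum()>5:
        P=C[g];print('  grey',g.sum(),P.mean(0).round(4),P.min(0).round(3),P.max(0).round(3))
print(tool()[0])
E
```

```text
wrist 2771 [0.5287 0.2189 0.0182] [0.505 0.196 0.004] [0.545 0.243 0.048]
  hi 266 [0.5283 0.2187 0.0407]
  foot 491 [0.5048 0.1958 0.004 ] [0.5453 0.243  0.014 ]
  grey 7 [0.5307 0.2187 0.0574] [0.525 0.212 0.045] [0.532 0.223 0.06 ]
scene 214 [0.525  0.2249 0.0199] [0.498 0.196 0.004] [0.545 0.242 0.05 ]
  hi 37 [0.5233 0.2227 0.0411]
  foot 61 [0.4979 0.1961 0.0042] [0.545  0.2424 0.0139]
top 23 [0.5048 0.2244 0.0168] [0.498 0.215 0.009] [0.512 0.235 0.023]
  hi 0 
  foot 2 [0.5    0.2258 0.0087] [0.5028 0.2285 0.0129]
[0.52031356 0.21971228 0.02008184]
```

```bash
python3 - <<'E'
from h import *
for n in('scene','wrist'):
    c=grab(n);C=cloud(c)
    print(n,'table',np.median(C[:,:,2][abs(C[:,:,2])<.02]).round(4))
    hsv=cv2.cvtColor(c['img'],cv2.COLOR_RGB2HSV)
    g=(abs(C[:,:,0]-.52)<.06)&(abs(C[:,:,1]-.22)<.06)&(C[:,:,2]<.16)&(C[:,:,2]>.03)&(hsv[:,:,1]<110)
    P=C[g]
    for z in np.arange(.03,.15,.01):
        q=P[(P[:,2]>=z)&(P[:,2]<z+.01)]
        if len(q):print(z.round(2),len(q),np.median(q,0).round(3),q.min(0).round(3),q.max(0).round(3))
a=cv2.imread('pics/w2.png')[170:400,200:440]
E
```

```text
scene table 0.001
0.04 1 [0.524 0.215 0.049] [0.524 0.215 0.049] [0.524 0.215 0.049]
0.06 22 [0.528 0.224 0.066] [0.516 0.21  0.061] [0.532 0.233 0.07 ]
0.07 23 [0.528 0.229 0.075] [0.516 0.213 0.07 ] [0.531 0.233 0.08 ]
0.08 21 [0.529 0.225 0.084] [0.522 0.206 0.08 ] [0.533 0.234 0.089]
0.09 15 [0.531 0.22  0.094] [0.526 0.204 0.09 ] [0.533 0.231 0.1  ]
0.1 42 [0.531 0.228 0.106] [0.509 0.189 0.1  ] [0.535 0.248 0.11 ]
0.11 54 [0.529 0.234 0.113] [0.511 0.178 0.11 ] [0.537 0.258 0.12 ]
0.12 67 [0.532 0.225 0.125] [0.509 0.17  0.12 ] [0.538 0.264 0.13 ]
0.13 60 [0.535 0.213 0.135] [0.523 0.163 0.13 ] [0.54  0.276 0.14 ]
0.14 95 [0.531 0.248 0.146] [0.513 0.16  0.14 ] [0.539 0.28  0.15 ]
wrist table 0.0005
0.03 32 [0.462 0.166 0.038] [0.461 0.161 0.034] [0.463 0.168 0.04 ]
0.04 159 [0.462 0.166 0.045] [0.461 0.16  0.04 ] [0.527 0.228 0.05 ]
0.05 59 [0.462 0.163 0.053] [0.46 0.16 0.05] [0.532 0.225 0.06 ]
0.06 317 [0.531 0.219 0.066] [0.526 0.206 0.06 ] [0.533 0.233 0.07 ]
0.07 474 [0.529 0.219 0.075] [0.526 0.206 0.07 ] [0.533 0.233 0.08 ]
0.08 441 [0.532 0.219 0.084] [0.526 0.206 0.08 ] [0.533 0.233 0.09 ]
0.09 830 [0.529 0.22  0.094] [0.51  0.192 0.09 ] [0.535 0.241 0.1  ]
0.1 2762 [0.532 0.218 0.106] [0.509 0.183 0.1  ] [0.537 0.256 0.11 ]
0.11 4583 [0.53  0.222 0.113] [0.509 0.174 0.11 ] [0.538 0.263 0.12 ]
0.12 6144 [0.531 0.216 0.126] [0.51  0.167 0.12 ] [0.54  0.271 0.13 ]
0.13 9327 [0.532 0.218 0.135] [0.511 0.16  0.13 ] [0.54  0.279 0.14 ]
0.14 16744 [0.531 0.219 0.145] [0.518 0.16  0.14 ] [0.542 0.28  0.15 ]
```

```bash
python3 - <<'E'
from h import *
p=tool()[0]
o=[]
for n in('scene','wrist'):
    c=grab(n);im=c['img'][:,:,::-1].copy()
    u=[proj(c,p+[0,0,d])[0] for d in(0,.04)]
    print(n,u)
    x,y=u[1].astype(int)
    r=35 if n=='scene' else 80
    x0,y0=max(x-r,0),max(y-r,0)
    a=cv2.resize(im[y0:y0+2*r,x0:x0+2*r],(390,390),interpolation=cv2.INTER_CUBIC)
    for q,col in zip(u,((0,0,255),(255,0,0))):cv2.circle(a,tuple(((q-[x0,y0])*390/(2*r)).astype(int).tolist()),4,col,1)
    o.append(a)
cv2.imwrite('pics/k.png',np.hstack(o))
E
```

```text
scene [array([354.88168625, 269.58348032]), array([355.49040187, 259.54117917])]
wrist [array([322.65448432, 228.19698425]), array([322.64555251, 253.84408013])]
```

View pics/k.png

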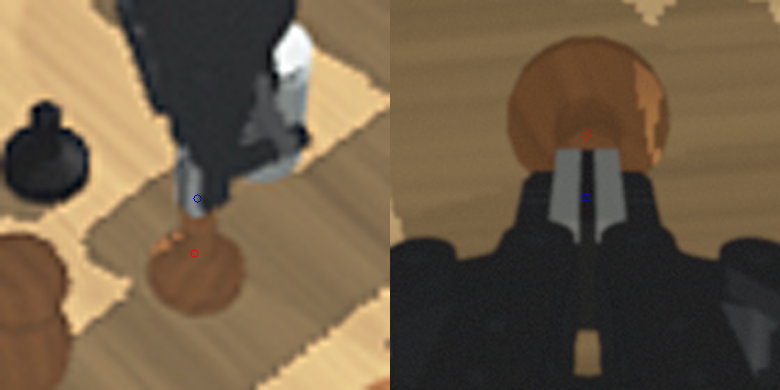

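The right crop shows the shut pads ending above the knob, not around it. Both depth views put the real finger ends at z≈0.05–0.06, although the reported TCP z is 0.020, so the real tips sit about 38 mm behind the reported TCP. The stamp itself is untouched. I'll open, go deeper in small steps while watching the force, and close again.

Call:
{"method": "play_rows", "body": {"plan": [[0,0,-1,0,-0.4],[0,0,-1,0,-0.4],[0,0,-1,0,-0.4],[15,0,-1,0,-0.4],[26,0,-1,0,-0.4],[26,0,-1,0,-0.4]]}}

```text
time: 4.72
tool_pos: [0.5197, 0.2192, -0.008]
tool_rot: [0.028, -0.705, 0.029, 0.708]
contact_force: [1.0, 0.8, -0.6]
gripper_width: 0.699
```

Call:
{"method": "play_rows", "body": {"plan": [[3,0,-2,0,1],[5,0,-2,0,1],[5,0,-2,0,1],[5,0,-2,0,1],[5,0,-2,0,1]]}}

```text
time: 5.35
tool_pos: [0.5235, 0.2195, -0.0107]
tool_rot: [-0.028, 0.707, -0.028, -0.706]
contact_force: [-0.3, -0.1, 0.6]
gripper_width: 0.175
```

Call:
{"method": "play_rows", "body": {"plan": [[-60,0,0,0,1],[-120,0,0,0,1],[-120,0,0,0,1],[-120,0,0,0,1]]}}

```text
time: 5.85
tool_pos: [0.5231, 0.2194, 0.1089]
tool_rot: [0.028, -0.706, 0.028, 0.707]
contact_force: [0.1, 0.3, -1.0]
gripper_width: 0.173
```

```bash
python3 - <<'E'
from h import *
p,T,s=tool();print(p.round(4),s['gripper_width'],T.round(3).tolist())
print(shift([w(-.025,y,z) for y in(-.052,.052) for z in(.11,-.002)]).tolist(),w(-.025,-.052,0),w(-.025,.052,0))
E
```

```text
[0.5231 0.2194 0.1089] 0.1727261686300854 [[-0.0, -0.08, -0.997], [-0.0, -0.997, 0.08], [-1.0, 0.0, 0.0]]
[[-1.0, 428.0, -45.0], [111.0, 428.0, -45.0], [-1.0, 324.0, -46.0], [111.0, 324.0, -46.0]] [ 0.53403643 -0.21122568  0.        ] [ 0.54273893 -0.10759043  0.        ]
```

Call:
{"method": "play_rows", "body": {"plan": [[-5,60,-6,0,1],[-5,120,-12,0,1],[-5,180,-19,0,1],[-5,240,-25,0,1],[-5,300,-31,0,1],[-5,360,-38,0,1],[-5,410,-43,0,1],[-5,428,-45,0,1]]}}

```text
time: 6.85
tool_pos: [0.5322, -0.2125, 0.1114]
tool_rot: [0.03, -0.705, 0.029, 0.708]
contact_force: [0.7, -0.0, -0.8]
gripper_width: 0.168
```

Call:
{"method": "play_rows", "body": {"plan": [[0,0,0,0,1],[0,0,0,0,1],[0,0,0,0,1]]}}

```text
time: 7.22
tool_pos: [0.534, -0.2092, 0.1138]
tool_rot: [0.028, -0.706, 0.027, 0.707]
contact_force: [0.8, -0.1, -0.7]
gripper_width: 0.173
```

```bash
python3 - <<'E'
from h import *
c=grab('wrist')
p,T,s=tool();print(p.round(4),s['gripper_width'],s['time'])
print(shift([w(-.025,-.052,z) for z in(.11,-.002)]).tolist())
save(c,'w3.png')
E
```

```text
[ 0.5341 -0.2094  0.1141] 0.1734356514867118 7.275
[[4.0, 2.0, -0.0], [116.0, 2.0, -0.0]]
```

View pics/w3.png

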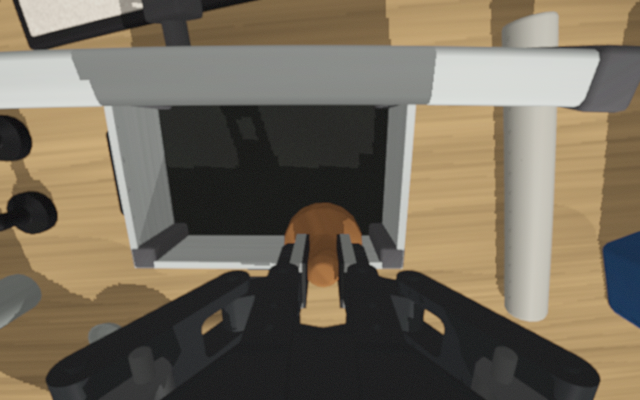

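The wrist view shows the stamp upright in the fingers at (322,235), inside the case opening with its right wall at x≈395. I'll lower it and release.

Call:
{"method": "play_rows", "body": {"plan": [[50,1,0,0,1],[95,1,0,0,1],[112,1,0,0,1],[117,1,0,0,1],[117,1,0,0,1],[117,1,0,0,0.1],[117,1,0,0,0.1],[117,1,0,0,0.1]]}}

```text
time: 8.28
tool_pos: [0.5344, -0.2121, -0.002]
tool_rot: [-0.028, 0.707, -0.029, -0.706]
contact_force: [-0.0, -0.5, -0.6]
gripper_width: 0.451
```

Call:
{"method": "play_rows", "body": {"plan": [[-40,0,0,0,0.1],[-100,0,0,0,0.1],[-140,0,0,0,0.1],[-140,0,0,0,0.1]]}}

```text
time: 8.78
tool_pos: [0.5367, -0.2133, 0.1426]
tool_rot: [-0.027, 0.71, -0.03, -0.704]
contact_force: [-0.4, -0.3, -0.4]
gripper_width: 0.45
```

```bash
python3 - <<'E'
from h import *
c=grab('wrist')
p,T,s=tool();print(p.round(4),s['gripper_width'],s['time'])
C=cloud(c);hsv=cv2.cvtColor(c['img'],cv2.COLOR_RGB2HSV)
m=(abs(hsv[:,:,0].astype(int)-13)<5)&(hsv[:,:,1]>120)&(np.hypot(C[:,:,0]-.534,C[:,:,1]+.211)<.08)&(C[:,:,2]>.004)&(C[:,:,2]<.08)
P=C[m];print(len(P),P.mean(0),np.percentile(P,[2,98],axis=0).round(3).tolist());t=P[P[:,2]>.045];print(len(t),t.mean(0))
print(shift([[.413,.306,z] for z in(.16,)]).tolist())
save(c,'w4.png')
E
```

```text
[ 0.535  -0.2124  0.1395] 0.4508616656864099 8.825
1480 [ 0.53593145 -0.21243468  0.02615668] [[0.511, -0.234, 0.007], [0.556, -0.19, 0.054]]
243 [ 0.5341963  -0.21225344  0.05225396]
[[-22.0, -507.0, 163.0]]
```

Call:
{"method": "play_rows", "body": {"plan": [[-25,-55,18,0,-0.4],[-25,-115,37,0,-0.4],[-25,-175,56,0,-0.4],[-25,-235,75,0,-0.4],[-25,-290,94,0,-0.4],[-25,-345,112,0,-0.4],[-25,-400,130,0,-0.4],[-25,-455,148,0,-0.4]]}}

```text
time: 9.82
tool_pos: [0.4209, 0.2549, 0.1599]
tool_rot: [0.028, -0.706, 0.029, 0.708]
contact_force: [2.3, -0.1, 0.2]
gripper_width: 0.698
```

Call:
{"method": "play_rows", "body": {"plan": [[0,-50,15,0,-0.4],[0,-50,15,0,-0.4],[0,-50,15,0,-0.4],[0,-50,15,0,-0.4]]}}

```text
time: 10.32
tool_pos: [0.4119, 0.3034, 0.1613]
tool_rot: [0.029, -0.706, 0.029, 0.707]
contact_force: [0.1, 0.3, -0.1]
gripper_width: 0.699
```

```bash
python3 - <<'E'
from h import *
c=grab('wrist')
p,T,s=tool();print(p.round(4),s['gripper_width'],s['time'],s['joint_pos'].round(2))
C=cloud(c);hsv=cv2.cvtColor(c['img'],cv2.COLOR_RGB2HSV)
m=(abs(hsv[:,:,0].astype(int)-13)<5)&(hsv[:,:,1]>120)&(np.hypot(C[:,:,0]-.412,C[:,:,1]-.305)<.05)&(C[:,:,2]>.004)&(C[:,:,2]<.08)
P=C[m];print(len(P),P.mean(0),np.percentile(P,[2,98],axis=0).round(3).tolist());t=P[P[:,2]>.038];print(len(t),t.mean(0))
print(shift([[*t.mean(0)[:2],z] for z in(.11,-.0107)]).tolist())
E
```

```text
[0.412  0.3035 0.1616] 0.7053550925611275 10.375 [ 0.49 -0.2   1.91 -0.    1.43  2.14]
1225 [0.41433114 0.30595931 0.02097559] [[0.391, 0.285, 0.011], [0.434, 0.327, 0.048]]
209 [0.41269306 0.30598247 0.04625117]
[[52.0, -3.0, -0.0], [172.0, -3.0, -1.0]]
```

Call:
{"method": "play_rows", "body": {"plan": [[60,-2,0,0,-0.4],[120,-2,0,0,-0.4],[160,-2,0,0,-0.4],[172,-2,0,0,-0.4],[172,-2,0,0,1],[172,-2,0,0,1],[172,-2,0,0,1],[172,-2,0,0,1]]}}

```text
time: 11.38
tool_pos: [0.414, 0.3074, -0.0075]
tool_rot: [-0.029, 0.708, -0.028, -0.705]
contact_force: [0.5, -2.0, 6.9]
gripper_width: 0.173
```

Call:
{"method": "play_rows", "body": {"plan": [[-40,0,0,0,1],[-100,0,0,0,1],[-135,0,0,0,1],[-135,0,0,0,1],[-135,0,0,0,1]]}}

```text
time: 12.0
tool_pos: [0.4111, 0.3063, 0.1238]
tool_rot: [0.028, -0.706, 0.029, 0.707]
contact_force: [0.3, 1.3, -1.0]
gripper_width: 0.175
```

```bash
python3 - <<'E'
from h import *
p,T,s=tool();print(p.round(4),s['gripper_width'],s['time'])
print(shift([w(-.025,.052,z) for z in(.125,-.003)]).tolist())
E
```

```text
[0.4111 0.3063 0.1238] 0.17478024655876043 12.0
[[-1.0, 402.0, -164.0], [127.0, 402.0, -164.0]]
```

Call:
{"method": "play_rows", "body": {"plan": [[0,56,-23,0,1],[0,112,-46,0,1],[0,168,-69,0,1],[0,224,-92,0,1],[0,280,-115,0,1],[0,336,-138,0,1],[0,385,-158,0,1],[0,402,-164,0,1]]}}

```text
time: 13.0
tool_pos: [0.5422, -0.1093, 0.1223]
tool_rot: [0.03, -0.705, 0.029, 0.708]
contact_force: [-0.3, -0.1, -1.4]
gripper_width: 0.172
```

Call:
{"method": "play_rows", "body": {"plan": [[0,0,0,0,1],[0,0,0,0,1],[0,0,0,0,1]]}}

```text
time: 13.38
tool_pos: [0.5429, -0.1056, 0.1248]
tool_rot: [0.028, -0.706, 0.028, 0.707]
contact_force: [-0.6, 0.5, -1.0]
gripper_width: 0.172
```

```bash
python3 - <<'E'
from h import *
p,T,s=tool();print(p.round(4),s['gripper_width'],s['time'])
print(shift([w(-.025,.052,z) for z in(.125,-.001)]).tolist())
E
```

```text
[ 0.5429 -0.1056  0.1248] 0.17182696418802754 13.375
[[-0.0, 2.0, -0.0], [126.0, 2.0, -0.0]]
```

Call:
{"method": "play_rows", "body": {"plan": [[50,1,0,0,1],[100,1,0,0,1],[121,1,0,0,1],[127,1,0,0,1],[127,1,0,0,1],[127,1,0,0,0.1],[127,1,0,0,0.1],[127,1,0,0,0.1]]}}

```text
time: 14.38
tool_pos: [0.5433, -0.1081, -0.0017]
tool_rot: [-0.028, 0.707, -0.028, -0.706]
contact_force: [0.6, -0.3, -1.2]
gripper_width: 0.449
```

Call:
{"method": "play_rows", "body": {"plan": [[-40,0,0,0,0.1],[-100,0,0,0,0.1],[-160,0,0,0,0.1],[-210,0,0,0,1],[-230,0,0,0,1],[-230,0,0,0,1]]}}

```text
time: 15.12
tool_pos: [0.5438, -0.1084, 0.2291]
tool_rot: [-0.028, 0.707, -0.029, -0.706]
contact_force: [0.2, 0.3, -1.1]
gripper_width: 0.0
```

```bash
python3 - <<'E'
from h import *
c=grab('wrist')
p,T,s=tool();print(p.round(4),s['gripper_width'],s['time'])
C=cloud(c);hsv=cv2.cvtColor(c['img'],cv2.COLOR_RGB2HSV)
for yp in(-.052,.052):
    q=w(-.025,yp,0)
    m=(abs(hsv[:,:,0].astype(int)-13)<5)&(hsv[:,:,1]>120)&(np.hypot(C[:,:,0]-q[0],C[:,:,1]-q[1])<.05)&(C[:,:,2]>.004)&(C[:,:,2]<.08)
    P=C[m];print(len(P),np.percentile(P,[2,98],axis=0).round(3).tolist());t=P[P[:,2]>.045];print(len(t),t.mean(0) if len(t) else '',q)
# lid profile in case frame
c_,s_=np.cos(YAW),np.sin(YAW)
for n,f in(('wrist',c),('scene',grab('scene'))):
    P=cloud(f).reshape(-1,3);d=P[:,:2]-CASE;X=c_*d[:,0]+s_*d[:,1];Y=-s_*d[:,0]+c_*d[:,1]
    for z in(.1,.13,.16,.19,.21,.225,.235):
        k=(abs(P[:,2]-z)<.006)&(X>.02)&(X<.14)&(abs(Y)>.06)&(abs(Y)<.11)
        if k.sum():print(n,z,k.sum(),np.percentile(X[k],[5,50,95]).round(3))
r=.11
for th in (1.3,):print()
print(shift([w(.115,.05,z) for z in(.27,.17)]).tolist())
E
```

```text
[ 0.5427 -0.108   0.2268] -0.0023637069021795625 15.175
968 [[0.511, -0.235, 0.007], [0.556, -0.189, 0.054]]
152 [ 0.5342576  -0.21117952  0.05196076] [ 0.53403643 -0.21122568  0.        ]
941 [[0.519, -0.13, 0.007], [0.564, -0.086, 0.054]]
143 [ 0.54228695 -0.10839386  0.05237254] [ 0.54273893 -0.10759043  0.        ]
wrist 0.1 101 [0.084 0.087 0.088]
wrist 0.13 123 [0.077 0.08  0.081]
wrist 0.16 205 [0.071 0.073 0.074]
wrist 0.19 264 [0.064 0.066 0.068]
wrist 0.21 360 [0.06  0.062 0.064]
wrist 0.225 3417 [0.047 0.053 0.059]
wrist 0.235 686 [0.05  0.055 0.057]
scene 0.1 51 [0.083 0.085 0.087]
scene 0.13 56 [0.077 0.079 0.081]
scene 0.16 52 [0.07  0.072 0.074]
scene 0.19 60 [0.063 0.065 0.068]
scene 0.21 56 [0.059 0.061 0.063]
scene 0.225 111 [0.047 0.055 0.059]
scene 0.235 30 [0.048 0.053 0.057]

[[-45.0, 2.0, -140.0], [55.0, 2.0, -141.0]]
```

Both stamps stand upright in the case: tops at z 0.052–0.054, centred within 1 mm of plan. The lid's outer face is at θ≈1.35. Next I go over and behind the lid.

```bash
python3 - <<'E'
from h import *
print(shift([w(-.02,.06,.28),w(.105,.06,.28),w(.105,.06,.172)]).tolist())
ref=w(.105,.06,.172);o=[]
for th,r in((1.3,.14),(1.15,.138),(1.0,.135),(.85,.132),(.7,.129),(.55,.126),(.4,.123),(.25,.12),(.12,.118),(.0,.116)):
    fx=.08-r*np.cos(th)+.012*np.sin(th);fz=.0705+r*np.sin(th)+.012*np.cos(th)
    o.append(w(fx+.011,.06,fz-.038))
print(shift(o,ref).tolist())
E
```

```text
[[-55.0, -8.0, -5.0], [-55.0, -8.0, -130.0], [53.0, -8.0, -131.0]]
[[2.0, -0.0, 40.0], [9.0, -0.0, 59.0], [20.0, -0.0, 77.0], [33.0, -0.0, 92.0], [48.0, -0.0, 105.0], [64.0, -0.0, 115.0], [81.0, -0.0, 122.0], [99.0, -0.0, 127.0], [114.0, -0.0, 129.0], [128.0, -0.0, 130.0]]
```

Call:
{"method": "play_rows", "body": {"plan": [[-55,-8,0,0,1],[-55,-8,-40,0,1],[-55,-8,-95,0,1],[-55,-8,-130,0,1],[-20,-8,-132,0,1],[30,-8,-132,0,1],[50,-8,-132,0,1],[50,-8,-132,0,1]]}}

```text
time: 16.23
tool_pos: [0.6735, -0.1103, 0.1743]
tool_rot: [0.029, -0.704, 0.028, 0.709]
contact_force: [0.1, -0.4, 0.2]
gripper_width: -0.004
```

```bash
python3 - <<'E'
from h import *
p,T,s=tool();print(p.round(4),s['contact_force'].round(1),s['joint_pos'].round(2));print(shift([w(.105,.06,.172)]))
E
```

```text
[ 0.6735 -0.1103  0.1743] [ 0.1 -0.4  0.2] [-0.27  0.2   1.49  0.    1.46  1.38]
[[2. 0. 0.]]
```

Call:
{"method": "play_rows", "body": {"plan": [[2,0,25,0,1],[3,0,40,0,1],[7,0,50,0,1],[11,0,60,0,1],[16,0,69,0,1],[22,0,78,0,1],[28,0,86,0,1],[35,0,93,0,1]]}}

```text
time: 17.23
tool_pos: [0.5819, -0.1032, 0.1425]
tool_rot: [0.028, -0.706, 0.028, 0.707]
contact_force: [0.9, -0.2, 4.2]
gripper_width: 0.001
```

Call:
{"method": "play_rows", "body": {"plan": [[7,6,6,0,1],[13,0,12,0,1],[21,0,17,0,1],[29,0,22,0,1],[37,0,26,0,1],[46,0,29,0,1],[55,0,32,0,1],[64,0,34,0,1]]}}

```text
time: 18.23
tool_pos: [0.5483, -0.1005, 0.0782]
tool_rot: [0.028, -0.706, 0.028, 0.707]
contact_force: [-0.7, -0.4, 4.2]
gripper_width: 0.0
```

```bash
python3 - <<'E'
from h import *
p,T,s=tool();print(p.round(4),s['contact_force'].round(1),s['time'])
P=cloud(grab('scene')).reshape(-1,3);c_,s_=np.cos(YAW),np.sin(YAW);d=P[:,:2]-CASE;X=c_*d[:,0]+s_*d[:,1];Y=-s_*d[:,0]+c_*d[:,1]
for x in(-.07,-.04,0,.04,.07):
    k=(abs(X-x)<.008)&(Y<-.04)&(Y>-.11)&(P[:,2]>.06)
    if k.sum():print(x,k.sum(),np.median(P[k,2]).round(4))
E
```

```text
[ 0.5483 -0.1005  0.0782] [-0.7 -0.4  4.2] 18.225
-0.04 49 0.1176
0 71 0.1059
0.04 69 0.0949
0.07 71 0.086
```

Call:
{"method": "play_rows", "body": {"plan": [[8,0,1,0,1],[16,0,2,0,1],[22,0,2,0,1],[27,0,2,0,1],[31,0,2,0,1],[33,0,2,0,1]]}}

```text
time: 19.02
tool_pos: [0.5466, -0.1004, 0.0471]
tool_rot: [0.028, -0.706, 0.028, 0.707]
contact_force: [-8.9, 2.1, 16.3]
gripper_width: -0.002
```

Call:
{"method": "play_rows", "body": {"plan": [[1,0,0,0,1],[2,0,0,0,1],[2,0,0,0,1]]}}

```text
time: 19.4
tool_pos: [0.5467, -0.1004, 0.0471]
tool_rot: [0.028, -0.706, 0.028, 0.707]
contact_force: [-10.9, 2.9, 18.8]
gripper_width: 0.002
```

```bash
cat >> h.py <<'E'
def case(P):
    c_,s_=np.cos(YAW),np.sin(YAW);d=P[:,:2]-CASE
    return np.c_[c_*d[:,0]+s_*d[:,1],-s_*d[:,0]+c_*d[:,1],P[:,2]]
E
python3 - <<'E'
from h import *
p,T,s=tool();print(p.round(4),s['contact_force'].round(1),s['time'])
for n in('scene','top'):
    Q=case(cloud(grab(n)).reshape(-1,3))
    print(n,[(x,np.median(Q[(abs(Q[:,0]-x)<.008)&(Q[:,1]<-.04)&(Q[:,1]>-.11)&(Q[:,2]>.06),2]).round(4)) for x in(-.07,-.04,0,.04,.07)])
E
```

```text
[ 0.5467 -0.1004  0.0471] [-10.9   2.9  18.8] 19.4
scene [(-0.07, np.float64(nan)), (-0.04, np.float64(0.0826)), (0, np.float64(0.0827)), (0.04, np.float64(0.0828)), (0.07, np.float64(0.0824))]
top [(-0.07, np.float64(0.0833)), (-0.04, np.float64(0.0832)), (0, np.float64(0.0829)), (0.04, np.float64(0.0827)), (0.07, np.float64(0.083))]
  return _methods._mean(a, axis=axis, dtype=dtype,
  ret = ret.dtype.type(ret / rcount)
```

Call:
{"method": "play_rows", "body": {"plan": [[-40,0,0,0,0.1],[-100,0,0,0,0.1],[-140,0,0,0,0.1],[-140,0,0,0,0.1],[-140,0,0,0,0.1]]}}

```text
time: 20.12
tool_pos: [0.5466, -0.1003, 0.1831]
tool_rot: [0.028, -0.706, 0.028, 0.707]
contact_force: [0.9, -0.2, -1.1]
gripper_width: 0.45
```

```bash
python3 - <<'E'
from h import *
p,T,s=tool();print(p.round(4),s['contact_force'].round(1),s['time'],s['joint_pos'].round(2))
o=[]
for n in('wrist','scene','top'):
    f=grab(n);C=cloud(f);Q=case(C.reshape(-1,3))
    k=(Q[:,2]>.098)&(Q[:,2]<.116)&(np.hypot(Q[:,0]+.037,Q[:,1])<.03)
    if k.sum()>4:
        q=Q[k];r=cv2.minAreaRect((q[:,:2]*1000).astype(np.float32))
        print(n,k.sum(),q.mean(0).round(4),r)
    k=(Q[:,2]>.088)&(Q[:,2]<.185)&(Q[:,0]<-.08)&(Q[:,0]>-.2)&(abs(Q[:,1])<.03);q=Q[k]
    print(' hasp',[(z,np.percentile(q[abs(q[:,2]-z)<.006,0],[5,50,95]).round(3).tolist()) for z in(.1,.12,.14,.155) if (abs(q[:,2]-z)<.006).any()], q[:,2].max() if len(q) else '')
    if n=='wrist':
        u=proj(f,w(-.037,0,.107))[0].astype(int);print(u);save(f,'w5.png')
E
```

```text
[ 0.5466 -0.1003  0.1831] [ 0.9 -0.2 -1.1] 20.125 [-0.32 -0.1   1.79  0.    1.46  1.34]
wrist 260 [-0.0351  0.0004  0.1068] ((-36.1034049987793, -0.19943714141845703), (24.040340423583984, 9.157003402709961), 51.49669647216797)
 hasp [(0.1, [-0.092, -0.089, -0.088]), (0.155, [-0.114, -0.114, -0.114])] 0.14956452172734722
[384 215]
scene 20 [-0.0361  0.0018  0.1057] ((-36.826595306396484, -0.04105949401855469), (24.97027015686035, 8.713056564331055), 50.630096435546875)
 hasp [(0.1, [-0.095, -0.092, -0.088]), (0.12, [-0.104, -0.101, -0.096]), (0.14, [-0.112, -0.109, -0.107]), (0.155, [-0.121, -0.116, -0.112])] 0.1652439377352788
top 8 [-0.0344  0.0067  0.1065] ((-34.31427764892578, 7.094541549682617), (5.444271564483643, 9.453764915466309), 67.13384246826172)
 hasp [(0.1, [-0.094, -0.094, -0.091]), (0.12, [-0.103, -0.102, -0.098]), (0.14, [-0.113, -0.111, -0.108]), (0.155, [-0.126, -0.119, -0.115])] 0.16703283186686524
```

View pics/w5.png

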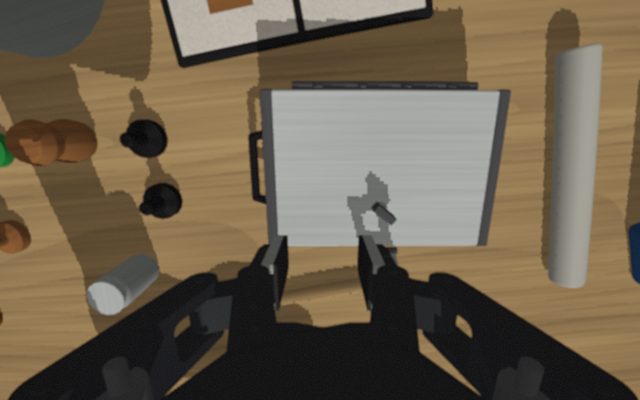

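The wrist view shows the lid flat and the catch at (383,212), standing diagonally. The two views agree on its centre (−0.036, 0) and angle, about +0.9 rad in the case frame. I'll turn the tool −0.9 and go above it.

```bash
python3 - <<'E'
from h import *
print(shift([w(-.0365,0,.12),w(-.0365,0,.058)]).tolist())
E
```

```text
[[62.0, 60.0, 14.0], [124.0, 60.0, 14.0]]
```

Call:
{"method": "play_rows", "body": {"plan": [[20,30,7,-0.18,0.2],[40,60,14,-0.36,0.2],[55,60,14,-0.54,0.2],[62,60,14,-0.72,0.2],[62,60,14,-0.9,0.2],[62,60,14,-0.9,0.2],[62,60,14,-0.9,0.2]]}}

```text
time: 21.15
tool_pos: [0.5278, -0.159, 0.1215]
tool_rot: [-0.281, -0.649, -0.281, 0.649]
contact_force: [-0.2, -0.3, 0.1]
gripper_width: 0.397
```

```bash
python3 - <<'E'
from h import *
p,T,s=tool();print(p.round(4),case(p[None]).round(4),s['contact_force'].round(1),s['time'],s['joint_pos'].round(2))
d=case(np.array([[*(CASE+T[:2,1]),0]]))[0];print('jaw angle in case',np.degrees(np.arctan2(d[1],d[0])))
f=grab('wrist');Q=case(cloud(f).reshape(-1,3))
k=(Q[:,2]>.098)&(Q[:,2]<.112)&(np.hypot(Q[:,0]+.037,Q[:,1])<.018);q=Q[k]
print(k.sum(),q.mean(0) if len(q) else '',cv2.minAreaRect((q[:,:2]*1000).astype(np.float32)) if len(q)>4 else '')
print(shift([w(-.0365,0,.058)]).tolist())
save(f,'w6.png')
E
```

```text
[ 0.5278 -0.159   0.1215] [[-0.0356 -0.0005  0.1215]] [-0.2 -0.3  0.1] 21.15 [-0.43 -0.06  1.86  0.    1.35  0.33]
jaw angle in case -38.37105777938563
410 [-0.03524584  0.00086883  0.10711819] ((-36.193817138671875, -0.011583328247070312), (23.595863342285156, 8.910172462463379), 51.65818786621094)
[[64.0, -1.0, 0.0]]
```

View pics/w6.png

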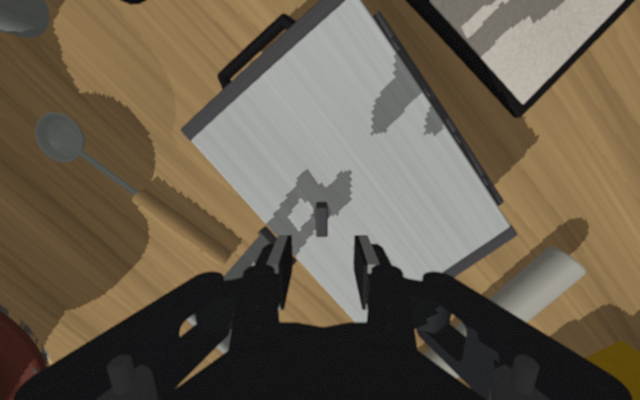

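The catch bar at (321,218) lies parallel to the pads and midway between them. I'll descend and grip.

Call:
{"method": "play_rows", "body": {"plan": [[30,-1,0,0,0.2],[50,-1,0,0,0.2],[62,-1,0,0,0.2],[62,-1,0,0,0.2],[62,-1,0,0,1],[62,-1,0,0,1],[62,-1,0,0,1],[62,-1,0,0,1]]}}

```text
time: 22.2
tool_pos: [0.5274, -0.1581, 0.0614]
tool_rot: [0.282, 0.649, 0.282, -0.648]
contact_force: [-3.6, 3.1, 5.1]
gripper_width: 0.083
```

Call:
{"method": "play_rows", "body": {"plan": [[0,0,0,0.15,1],[0,0,0,0.3,1],[0,0,0,0.45,1],[0,0,0,0.6,1],[0,0,0,0.75,1],[0,0,0,0.9,1],[0,0,0,0.9,1],[0,0,0,0.9,1]]}}

```text
time: 23.2
tool_pos: [0.5278, -0.1592, 0.0614]
tool_rot: [-0.027, 0.707, -0.028, -0.706]
contact_force: [-3.9, -0.8, 5.0]
gripper_width: 0.081
```

Call:
{"method": "play_rows", "body": {"plan": [[0,0,0,0,0.2],[0,0,0,0,0.2],[-40,0,0,0,0.2],[-100,0,0,0,0.2],[-120,0,0,0,0.2],[-120,0,0,0,0.2]]}}

```text
time: 23.95
tool_pos: [0.5285, -0.1589, 0.1819]
tool_rot: [-0.028, 0.708, -0.029, -0.705]
contact_force: [0.5, 0.1, -0.9]
gripper_width: 0.402
```

```bash
python3 - <<'E'
from h import *
p,T,s=tool();print(p.round(4),case(p[None]).round(4),s['contact_force'].round(1),s['time'],s['joint_pos'].round(2),s['gripper_width'])
d=case(np.array([[*(CASE+T[:2,1]),0]]))[0];print('jaw angle in case',np.degrees(np.arctan2(d[1],d[0])))
f=grab('wrist');Q=case(cloud(f).reshape(-1,3))
k=(Q[:,2]>.098)&(Q[:,2]<.112)&(np.hypot(Q[:,0]+.037,Q[:,1])<.018);q=Q[k]
print(k.sum(),cv2.minAreaRect((q[:,:2]*1000).astype(np.float32)))
Q=case(cloud(grab('scene')).reshape(-1,3))
print([(x,np.median(Q[(abs(Q[:,0]-x)<.008)&(Q[:,1]<-.04)&(Q[:,1]>-.11)&(Q[:,2]>.06),2]).round(4)) for x in(-.07,-.04,0,.04,.07)])
k=(Q[:,2]>.088)&(Q[:,2]<.185)&(Q[:,0]<-.08)&(Q[:,0]>-.2)&(abs(Q[:,1])<.03);q=Q[k]
print(' hasp',[(z,np.percentile(q[abs(q[:,2]-z)<.006,0],[5,50,95]).round(3).tolist()) for z in(.1,.12,.14,.155) if (abs(q[:,2]-z)<.006).any()], q[:,2].max())
E
```

```text
[ 0.5285 -0.1589  0.1819] [[-0.0349 -0.0003  0.1819]] [ 0.5  0.1 -0.9] 23.95 [-0.43 -0.12  1.8   0.    1.45  1.22] 0.4021969497560293
jaw angle in case -89.76680774895138
251 ((-36.06525802612305, -0.22646570205688477), (23.74911880493164, 8.614548683166504), 0.29478228092193604)
[(-0.07, np.float64(0.0833)), (-0.04, np.float64(0.0837)), (0, np.float64(0.0832)), (0.04, np.float64(0.0831)), (0.07, np.float64(0.0828))]
 hasp [(0.1, [-0.095, -0.091, -0.088]), (0.12, [-0.104, -0.101, -0.097]), (0.14, [-0.114, -0.11, -0.106]), (0.155, [-0.124, -0.116, -0.111])] 0.16636428577120344
```

The catch now measures 0.3° from in line and the lid is still shut. Next is the hasp: I go over it to the robot side with fingers shut, offset to y'=+21 mm so they press on one rail clear of the catch.

```bash
python3 - <<'E'
from h import *
print(shift([w(-.175,.021,.182),w(-.175,.021,.112)]).tolist())
ref=w(-.175,.021,.112);o=[]
for ph,r in((1.5,.066),(1.3,.068),(1.1,.07),(.9,.071),(.7,.072),(.5,.072),(.3,.072),(.15,.072),(.05,.072),(0,.072)):
    xc=-.084+r*np.cos(ph)-.004*np.sin(ph);zc=.0835+r*np.sin(ph)+.004*np.cos(ph)
    o.append(w(xc-.011,.021,zc-.0354))
print(shift(o,ref).tolist())
E
```

```text
[[-4.0, -21.0, 138.0], [66.0, -21.0, 138.0]]
[[-2.0, 0.0, -81.0], [-3.0, 0.0, -94.0], [-1.0, 0.0, -108.0], [5.0, 0.0, -121.0], [14.0, 1.0, -133.0], [25.0, 1.0, -141.0], [38.0, 1.0, -148.0], [49.0, 1.0, -151.0], [56.0, 1.0, -152.0], [59.0, 1.0, -152.0]]
```

Call:
{"method": "play_rows", "body": {"plan": [[-8,-10,50,0,1],[-8,-21,105,0,1],[0,-21,138,0,1],[30,-21,138,0,1],[60,-21,138,0,1],[66,-21,138,0,1],[66,-21,138,0,1],[66,-21,138,0,1]]}}

```text
time: 25.05
tool_pos: [0.3921, -0.1268, 0.1151]
tool_rot: [-0.028, 0.707, -0.029, -0.706]
contact_force: [0.1, 1.0, 0.5]
gripper_width: -0.002
```

```bash
python3 - <<'E'
from h import *
p,T,s=tool();print(p.round(4),case(p[None]).round(4),s['contact_force'].round(1),s['joint_pos'].round(2),s['gripper_width'])
E
```

```text
[ 0.3921 -0.1268  0.1151] [[-0.1735  0.0203  0.1151]] [0.1 1.  0.5] [-0.49 -0.44  2.17  0.    1.41  1.16] -0.002146111106222651
```

Call:
{"method": "play_rows", "body": {"plan": [[2,-1,-30,0,1],[2,-1,-45,0,1],[2,-1,-58,0,1],[2,-1,-70,0,1],[1,-1,-80,0,1],[0,-1,-90,0,1],[0,-1,-98,0,1],[1,-1,-105,0,1]]}}

```text
time: 26.05
tool_pos: [0.4965, -0.1338, 0.113]
tool_rot: [0.028, -0.706, 0.028, 0.707]
contact_force: [-2.0, -0.4, -0.9]
gripper_width: -0.001
```

```bash
python3 - <<'E'
from h import *
p,T,s=tool();print(p.round(4),case(p[None]).round(4),s['contact_force'].round(1),s['time'])
Q=case(cloud(grab('scene')).reshape(-1,3))
k=(Q[:,2]>.115)&(Q[:,2]<.185)&(Q[:,0]<0.03)&(Q[:,0]>-.2)&(Q[:,1]<.004)&(Q[:,1]>-.025);q=Q[k]
print([(z,np.percentile(q[abs(q[:,2]-z)<.006,0],[5,50,95]).round(3).tolist()) for z in(.12,.13,.14,.15,.16,.17) if (abs(q[:,2]-z)<.006).any()])
E
```

```text
[ 0.4965 -0.1338  0.113 ] [[-0.0689  0.022   0.113 ]] [-2.  -0.4 -0.9] 26.05
[(0.12, [-0.068, -0.068, -0.067]), (0.13, [-0.064, -0.064, -0.064]), (0.14, [-0.061, -0.06, -0.058]), (0.15, [-0.053, -0.053, -0.052]), (0.16, [-0.054, -0.051, -0.049]), (0.17, [-0.055, -0.053, -0.049])]
```

Call:
{"method": "play_rows", "body": {"plan": [[3,1,-8,0,1],[6,1,-14,0,1],[11,1,-20,0,1],[16,1,-26,0,1],[22,1,-31,0,1],[28,1,-36,0,1],[35,1,-40,0,1],[41,1,-42,0,1]]}}

```text
time: 27.1
tool_pos: [0.5383, -0.1383, 0.0716]
tool_rot: [-0.028, 0.707, -0.028, -0.706]
contact_force: [0.4, 0.1, 0.6]
gripper_width: -0.003
```

Call:
{"method": "play_rows", "body": {"plan": [[4,0,-1,0,1],[8,0,-1,0,1],[12,0,-2,0,1],[15,0,-2,0,1],[17,0,-2,0,1],[17,0,-2,0,1]]}}

```text
time: 27.85
tool_pos: [0.5397, -0.1383, 0.0549]
tool_rot: [0.028, -0.706, 0.028, 0.707]
contact_force: [0.4, -0.2, -0.4]
gripper_width: 0.0
```

```bash
python3 - <<'E'
from h import *
p,T,s=tool();print(p.round(4),case(p[None]).round(4),s['contact_force'].round(1),s['time'])
f=grab('scene');Q=case(cloud(f).reshape(-1,3))
k=(Q[:,2]>.086)&(Q[:,2]<.13)&(abs(Q[:,0]+.035)<.06)&(Q[:,1]<.02)&(Q[:,1]>-.025);q=Q[k]
print([(round(x,3),round(y,3),np.median(q[(abs(q[:,0]-x)<.006)&(abs(q[:,1]-y)<.004),2]).round(4)) for y in(-.013,) for x in(-.075,-.06,-.04,-.02,-.005,0) if ((abs(q[:,0]-x)<.006)&(abs(q[:,1]-y)<.004)).any()])
u=proj(f,w(-.04,0,.09))[0].astype(int);x,y=u;save(f,'sc6.png',(x-45,y-40,x+45,y+40),6)
E
```

```text
[ 0.5397 -0.1383  0.0549] [[-0.0255  0.0211  0.0549]] [ 0.4 -0.2 -0.4] 27.85
[(-0.075, -0.013, np.float64(0.0889)), (-0.02, -0.013, np.float64(0.0884)), (-0.005, -0.013, np.float64(0.0912)), (0, -0.013, np.float64(0.0957))]
```

View pics/sc6.png

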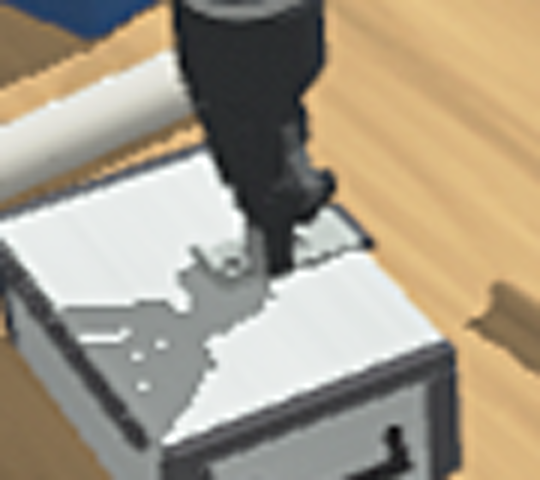

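The crop shows the hasp down on the lid with the catch in its slot, under the finger at (280,270). I'll press lightly to make sure.

Call:
{"method": "play_rows", "body": {"plan": [[2,0,0,0,1],[4,0,0,0,1],[5,0,0,0,1],[5,0,0,0,1]]}}

```text
time: 28.4
tool_pos: [0.5402, -0.1385, 0.052]
tool_rot: [0.028, -0.706, 0.028, 0.707]
contact_force: [-4.2, 1.0, 10.8]
gripper_width: -0.002
```

Call:
{"method": "play_rows", "body": {"plan": [[-40,0,0,0,0.2],[-90,0,0,0,0.2],[-120,0,0,0,0.2],[-120,0,0,0,0.2],[-120,0,0,0,0.2]]}}

```text
time: 29.02
tool_pos: [0.5392, -0.1381, 0.1687]
tool_rot: [0.029, -0.706, 0.028, 0.707]
contact_force: [1.0, -0.2, 0.0]
gripper_width: 0.399
```

```bash
python3 - <<'E'
from h import *
p,T,s=tool();print(p.round(4),case(p[None]).round(4),s['contact_force'].round(1),s['time'],s['joint_pos'].round(2),s['gripper_width'])
f=grab('wrist');Q=case(cloud(f).reshape(-1,3))
k=(Q[:,2]>.099)&(Q[:,2]<.112)&(np.hypot(Q[:,0]+.037,Q[:,1])<.018);q=Q[k]
print(k.sum(),cv2.minAreaRect((q[:,:2]*1000).astype(np.float32)))
for y in(-.013,.013,.05):
    print(y,[(x,len(z),np.median(z).round(4)) for x in(-.08,-.07,-.055,-.04,-.025,-.015,-.003,.003,.015) for z in [Q[(abs(Q[:,0]-x)<.003)&(abs(Q[:,1]-y)<.003)&(Q[:,2]<.12),2]] if len(z)])
print(shift([w(-.0365,0,.12)]).tolist())
E
```

```text
[ 0.5392 -0.1381  0.1687] [[-0.0259  0.0213  0.1687]] [ 1.  -0.2  0. ] 29.025 [-0.38 -0.09  1.8  -0.    1.43  1.27] 0.39874800946946065
272 ((-35.946842193603516, -0.1700429916381836), (23.691804885864258, 8.823823928833008), 1.723682165145874)
-0.013 [(-0.055, 34, np.float64(0.0877)), (-0.04, 35, np.float64(0.0879)), (-0.025, 37, np.float64(0.0879)), (-0.015, 38, np.float64(0.088)), (-0.003, 34, np.float64(0.0906)), (0.003, 53, np.float64(0.0919)), (0.015, 36, np.float64(0.0827))]
0.013 [(-0.08, 35, np.float64(0.0883)), (-0.07, 33, np.float64(0.0879)), (-0.055, 36, np.float64(0.088)), (-0.04, 33, np.float64(0.0878)), (-0.025, 36, np.float64(0.0877)), (-0.015, 37, np.float64(0.0879)), (-0.003, 34, np.float64(0.0916)), (0.003, 53, np.float64(0.0917)), (0.015, 35, np.float64(0.0829))]
0.05 [(-0.08, 13, np.float64(0.0826)), (-0.07, 33, np.float64(0.0826)), (-0.055, 34, np.float64(0.0829)), (-0.04, 34, np.float64(0.083)), (-0.025, 34, np.float64(0.0828)), (-0.015, 35, np.float64(0.0829)), (-0.003, 42, np.float64(0.0827)), (0.003, 46, np.float64(0.0828)), (0.015, 36, np.float64(0.083))]
[[48.0, 21.0, 10.0]]
```

The hasp is flat (0.088 all along the strap) and the catch is in line. I'll grip the catch again and turn it crosswise.

Call:
{"method": "play_rows", "body": {"plan": [[20,10,5,0,0.2],[40,21,10,0,0.2],[48,21,10,0,0.2],[48,21,10,0,0.2],[48,21,10,0,0.2]]}}

```text
time: 29.7
tool_pos: [0.5289, -0.1586, 0.1227]
tool_rot: [-0.028, 0.707, -0.028, -0.706]
contact_force: [0.3, 0.2, 0.7]
gripper_width: 0.398
```

```bash
python3 - <<'E'
from h import *
p,T,s=tool();print(p.round(4),case(p[None]).round(4),s['gripper_width']);print(shift([w(-.0362,-.0002,.061)]).tolist())
E
```

```text
[ 0.5289 -0.1586  0.1227] [[-0.0346 -0.      0.1227]] 0.3982432478700356
[[62.0, 0.0, 2.0]]
```

Call:
{"method": "play_rows", "body": {"plan": [[30,0,2,0,0.2],[52,0,2,0,0.2],[62,0,2,0,0.2],[62,0,2,0,0.2],[62,0,2,0,1],[62,0,2,0,1],[62,0,2,0,1],[62,0,2,0,1]]}}

```text
time: 30.7
tool_pos: [0.5274, -0.1591, 0.0618]
tool_rot: [-0.028, 0.707, -0.029, -0.706]
contact_force: [-1.2, -0.6, 5.4]
gripper_width: 0.081
```

Call:
{"method": "play_rows", "body": {"plan": [[0,0,0,-0.15,1],[0,0,0,-0.3,1],[0,0,0,-0.45,1],[0,0,0,-0.6,1],[0,0,0,-0.75,1],[0,0,0,-0.9,1],[0,0,0,-1.05,1],[0,0,0,-1.2,1]]}}

```text
time: 31.7
tool_pos: [0.5269, -0.1582, 0.0617]
tool_rot: [0.377, 0.599, 0.377, -0.598]
contact_force: [-3.0, 1.9, 8.3]
gripper_width: 0.083
```

Call:
{"method": "play_rows", "body": {"plan": [[0,0,0,-0.15,1],[0,0,0,-0.25,1],[0,0,0,-0.33,1],[0,0,0,-0.33,1],[0,0,0,-0.33,1]]}}

```text
time: 32.33
tool_pos: [0.5266, -0.1581, 0.0618]
tool_rot: [0.469, 0.529, 0.469, -0.529]
contact_force: [-3.5, 2.2, 8.5]
gripper_width: 0.08
```

Call:
{"method": "play_rows", "body": {"plan": [[0,0,0,0,0.2],[0,0,0,0,0.2],[-40,0,0,0,0.2],[-100,0,0,0,0.2],[-140,0,0,0,0.2],[-140,0,0,0,0.2]]}}

```text
time: 33.08
tool_pos: [0.5287, -0.1594, 0.2049]
tool_rot: [0.472, 0.531, 0.466, -0.528]
contact_force: [0.5, 0.1, 0.2]
gripper_width: 0.398
```

```bash
python3 - <<'E'
from h import *
p,T,s=tool();print(p.round(4),s['contact_force'].round(1),s['time'],s['gripper_width'])
f=grab('wrist');Q=case(cloud(f).reshape(-1,3))
k=(Q[:,2]>.099)&(Q[:,2]<.112)&(np.hypot(Q[:,0]+.037,Q[:,1])<.018);q=Q[k]
print(k.sum(),cv2.minAreaRect((q[:,:2]*1000).astype(np.float32)))
for n,f in(('wrist',f),('scene',grab('scene'))):
  Q=case(cloud(f).reshape(-1,3))
  for y in(-.014,.014,.06,-.06):
    print(n,y,[(x,np.median(z).round(4)) for x in(-.07,-.055,-.025,-.015,.002,.03,.06) for z in [Q[(abs(Q[:,0]-x)<.004)&(abs(Q[:,1]-y)<.004)&(Q[:,2]<.12),2]] if len(z)])
save(grab('top'),'top9.png',s=1.25)
import pickle
f=grab('top');C=cloud(f);c0=pickle.load(open('top0.pkl','rb'));C0=cloud(c0)
for nm,(x,y) in dict(S2=(.502,.349),timer=(.622,.211),dredger=(.436,.171),scoop=(.662,.419),jar=(.37,.446),green=(.621,.327)).items():
    for D in(C0,C):
        k=(np.hypot(D[:,:,0]-x,D[:,:,1]-y)<.05)&(D[:,:,2]>.012);print(nm,D[k].mean(0).round(4),end=' ')
    print()
E
```

```text
[ 0.5287 -0.1594  0.2049] [0.5 0.1 0.2] 33.075 0.3980878506885647
197 ((-36.896610260009766, -0.03705310821533203), (23.76857566833496, 8.219632148742676), 87.84674835205078)
wrist -0.014 [(-0.07, np.float64(0.0878)), (-0.055, np.float64(0.0877)), (-0.025, np.float64(0.0878)), (-0.015, np.float64(0.0879)), (0.002, np.float64(0.0923)), (0.03, np.float64(0.0829)), (0.06, np.float64(0.0826))]
wrist 0.014 [(-0.07, np.float64(0.0877)), (-0.055, np.float64(0.0877)), (-0.025, np.float64(0.0876)), (-0.015, np.float64(0.0874)), (0.002, np.float64(0.0923)), (0.03, np.float64(0.0827)), (0.06, np.float64(0.0828))]
wrist 0.06 [(-0.07, np.float64(0.0828)), (-0.055, np.float64(0.0826)), (-0.025, np.float64(0.0827)), (-0.015, np.float64(0.0828)), (0.002, np.float64(0.0828)), (0.03, np.float64(0.0829)), (0.06, np.float64(0.0829))]
wrist -0.06 [(-0.07, np.float64(0.0829)), (-0.055, np.float64(0.0826)), (-0.025, np.float64(0.0829)), (-0.015, np.float64(0.0827)), (0.002, np.float64(0.0827)), (0.03, np.float64(0.0828)), (0.06, np.float64(0.0828))]
scene -0.014 [(-0.07, np.float64(0.0874)), (-0.055, np.fl
[... 454 characters left out ...]
5, np.float64(0.082)), (-0.015, np.float64(0.0821)), (0.002, np.float64(0.081)), (0.03, np.float64(0.0823)), (0.06, np.float64(0.0828))]
scene -0.06 [(-0.07, np.float64(0.0821)), (-0.055, np.float64(0.0816)), (-0.025, np.float64(0.0825)), (-0.015, np.float64(0.0836)), (0.002, np.float64(0.0825)), (0.03, np.float64(0.0817)), (0.06, np.float64(0.0828))]
S2 [0.499  0.3462 0.0229] S2 [0.4993 0.3464 0.0224] 
timer [0.6175 0.2085 0.0634] timer [0.6174 0.2085 0.0629] 
dredger [0.4341 0.1686 0.0718] dredger [0.4342 0.1684 0.0718] 
scoop [0.6655 0.4232 0.0315] scoop [0.6667 0.4225 0.0315] 
jar [0.369  0.4399 0.0685] jar [0.3689 0.44   0.069 ] 
green [0.619  0.3259 0.0225] green [0.6195 0.326  0.0235]
```

View pics/top9.png

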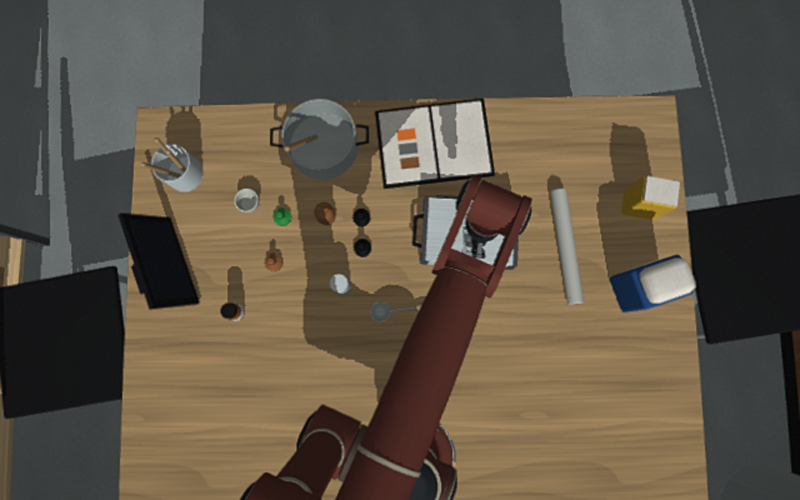

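The last top view shows the third stamp at (274,260), the bystanders and the look-alikes all where they started, and the case shut under the wrist. The catch measures 87.8°, and the arm is about 10 cm clear of it.

```bash
python3 -c "
from plant import manip; print(manip.job_done())"
```

```text
the job is handed in; nothing more can be done
None
```

I put two brown stamps in the case, shut the lid, turned the catch in line, swung the hasp flat over it, turned the catch crosswise and handed the job in at about 33 s. `job_done` gave no verdict, so what follows rests on my own measurements.

**Last checks**
- **Stamps in the case:** both stood upright, within 1 mm of the planned spots. This was measured before the lid was shut and could not be seen afterwards.
- **Lid:** flat at 0.083 m over its whole face in the wrist view.
- **Hasp:** flat, with its top at 0.088 m along both rails.
- **Catch:** 87.8° (about 1.53 rad), crosswise.
- **Third stamp and bystanders:** the third stamp, timer, dredger, scoop and jar moved less than about 1.5 mm. The spoon and rolling pin looked unmoved in the picture, but I did not measure them.
- **Gripper:** clear of everything, contact force about 0.5 N.

**What failed or disagreed**
- **First grasp missed:** the fingers shut above the first stamp without touching it. The real finger ends sit about 35–38 mm behind the reported TCP, although the description says they are at it. Both camera depth views and later contact with the lid and hasp agreed on this, and I corrected every later move for it.
- **Scene camera noise:** it read a few millimetres low on the hasp rails (0.084–0.088 m). I relied on the closer wrist view there.

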